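# Put the balance weight away and latch the sealed dry case

## Task

Put the large brass balance weight upright into the empty well of the dry case, then swing the clear lid shut and press it gently down on its rubber seal until the spring catch snaps and holds it by itself, without ever pushing hard on the case. Leave the other two weights in their wells and do not disturb the glassware and other things on the table.

Things in the scene. Friction and masses are not known exactly. Their poses are not given: they have to be found in the camera images.
- case: Grey dry-storage case fixed to the table, 170 (x) x 150 (y) x 75 mm high, walls 8 mm; blue insert inside, its top 45 mm above the table. Origin: centre of the underside; the front (-x, towards the robot) carries the catch, the hinge runs along y at the +x side, z up. Never put more than 20 N on the case or its lid.
- seal (a point): Middle of the front of the black rubber seal, at its top (95 mm above the table, 81 mm to -x of the case's centre). The seal stands 20 mm above the front and side walls. It is a firm, springy bulb: it starts to yield at about 5 N on the lid, gives way by up to 18 mm at the front, and pushes the lid back up when let go unlatched.
- well (a point): Centre of the floor of the empty well in the blue insert, 35 mm to -x of the case's centre, 20 mm above the table; the well is 37 mm in diameter and 25 mm deep. Round it the inside of the case (154 x 134 mm) is free for the fingers; the two small weights stand 80 mm farther to the case's +x and 40 mm to either side.
- lid_hinge (a point): Middle of the hinge axis (along the case's y), 85 mm to +x of the case's centre and 95 mm above the table.
- lid (a joint): Lid angle, rad. At the start 1.35 to 1.52 (almost upright, stays there); 0 = level on the relaxed seal; negative = pressed into the seal. Damped hinge: well below 1 rad the lid sinks slowly by itself. Let go unlatched it comes to rest at 0 to 0.06 (on the seal or on the catch bolt's slope); latched and let go at -0.022 to -0.1, depending on the catch's height. Good to 0.01.
- press_pad (a point): Middle of the white pad (30 x 60 mm) on the outside of the lid, 145 mm from the hinge axis: press here. The lid (window in an orange frame) is 170 mm long from the hinge, 150 wide, 8 thick; at joint 0 its underside is level with the hinge. The seal yields from 5 N on, with 0.4 N more per mm here. The catch snaps at 6 to 12 N (an earlier dip of 1 to 2 N is not yet the catch); 1 mm farther a hard stop makes the force climb steeply.
- latch_bar (a point): Middle of the steel bar (6 mm thick, 40 mm long along y) in front of the lid, 182 mm from the hinge axis, level with the lid's underside. It must snap under the brass spring bolt of the catch, a dark steel bracket that reaches 42 mm in front of the case and 106 mm above the table. It snaps 4 to 18 mm below the bar's level position (pad: 3 to 15 mm); the depth differs each time.
- weight: The large brass weight, 200 g, loose, standing on the table. Round body 30 mm in diameter and 32 mm high, a narrow neck, and a knob 18 mm in diameter from 42 to 54 mm height. Origin: centre of the underside, z up.
- weight_knob (a point): Centre of the large weight's knob, 48 mm above its underside: the place to grip.
- small_a: 100 g brass weight, 23 mm in diameter, 42 mm high, loose in the rear well on the case's +y side. Leave it. Origin: centre of its underside.
- small_b: 50 g brass weight, 23 mm in diameter, 38 mm high, loose in the rear well on the case's -y side. Leave it. Origin: centre of its underside.
- vial: Bystander: amber glass jar with a cork-coloured cap, 44 mm in diameter, 85 mm high, standing loose. Origin: centre of its underside.
- flask: Bystander: green conical glass flask, 64 mm in diameter, 85 mm high, standing loose. Origin: centre of its underside.
- wash_bottle: Bystander: white plastic bottle, 72 mm in diameter, 170 mm high, standing loose. Origin: centre of its underside.
- tin: Bystander: open metal tin, 84 mm in diameter, 85 mm high, standing loose. Origin: centre of its underside.
- cork_ring: Bystander: flat cork ring, 90 mm in diameter, 25 mm high, lying loose. Origin: centre of its underside.
Mind the look-alikes: they are no part of the job. Leave any purple look-alike of the weight alone.

How it is judged:
By the outcome, as a careful person would: the job done as asked, in the order asked, and still so for the second after the job is handed in, with the robot touching nothing.
It also fails if it takes over 62 s, if anything falls off the work surface, if the arm or the gripper's body presses on something with over 40 N, if the wrist force passes 120 N, or if a joint passes its speed limit or range.

## Robot

A 7-joint arm with a two-finger parallel gripper is mounted at the origin on the work surface. World frame = base frame: x ahead of the robot, y to its left, z up, the work surface at z = 0. Lengths are in mm, angles in rad, forces in N, time in s.
With the tool pointing down it reaches from about 400 to 875 mm from the base axis. Payload 4.4 kg.
Tool frame: the origin (TCP) lies midway between the tips of the shut fingers; the grasp point (between the pads) lies 19 mm behind it (ctrl.pinch_z is the distance from the TCP to the grasp point, in mm); z points along the fingers, y is the line along which they close (so a half turn about z gives the same grasp; the last joint's range is limited). The gripper opens to 85 mm and grips with 20 to 120 N. Pads are 22 mm wide; open, the fingers measure 114 mm over their backs; the gripper's body (76 mm by 85 mm) begins 54 mm behind the grasp point. The pads swing forward as they close: fully open they stand 13 mm farther back than shut.
Start: joints at [-1.379, 0.628, 0.038, 1.517, -0.027, 0.996, -0.02], TCP at [165.695, 628.54, 231.313] pointing down, gripper open.
Joint ranges: [-3.06, 3.06], [-0.37, 2.12], [-1.25, 1.32], [0.18, 2.47], [-1.1, 4.24], [0.23, 1.98], [-2.94, 2.94]. Speed limits (rad/s): [2.57, 2.57, 3.14, 3.14, 3.14, 3.14, 3.14].

## Interface

Orientations are given as [roll, pitch, yaw] about the fixed x, y, z axes, in that order (R = Rz(yaw) Ry(pitch) Rx(roll)).
In Python, from cell import read_state, cams, order, ctrl gives the robot as it stands.
- The arm moves only by the tool move_arm, never from a script. Its argument "targets" is text: rows parted by semicolons, each of 7 numbers parted by spaces: the gripper's target within -1 to 1 (fully open at 1, half-way at 0, shut at -1), then the shift along the tool's x, y, z in cm, then the turn, a rotation vector about the tool's x, y, z in degrees. A call has 1 to 5 rows; each row shifts and turns the commanded pose from where the row before left it, along the tool's axes as they then stand; what a row does not reach is not made up. A row lasts 1/12 s, in which the tool goes at most 41.7 mm and 7.16 degrees, less where a joint would pass 70% of its speed; a pose out of reach is approached as far as the arm can. A call with a gripper value outside its range is refused whole. The fingers move at their own pace and stop on an object; the grip force is fixed at half the most. Time passes only in rows, so rows that do not move let the fingers close. It gives the time, the measured TCP pose, the force, the opening and the grip force at its end, in the units of the state.
- read_state(): the state, without advancing time (a new reading comes with each control period).
- cams.get_image(name): name is "scene" or "top" or "wrist"; returns a dict with "color" (400x640x3 uint8, red, green, blue), "fovy" (degrees; the focal length in pixels is half the picture's height over the tangent of half this angle, whatever the lens; pixels are square), "cx", "cy" (the principal point, pixels), "rvec" (rotation vector, rad) and "tvec" (3), from world to camera coordinates, as OpenCV has them. Camera axes: x right, y down, z forward; pixel columns grow to the right and rows downward; lengths in mm; the calibration is good to about 2 mm. A picture is of the moment at which its call begins. There is no depth.
- order.finish_job(): hands the job in; it is judged then, once.
The state is a dict: "clock": time; "qpos": joint angles; "qd": joint speeds; "tau": joint torques, N m; "eef_pos": TCP position; "tool_rot": TCP orientation; "force": force on the tool from outside, world axes, zero at the start; "torque": the same for the moment, N m; "width": finger opening in mm; "gripper_force": force on a finger pad.
Only numpy, scipy, OpenCV 4.12 (cv2) and the standard library are available. Lean on these libraries where they do the work, as an engineer would, in place of code of your own. Each camera call takes 0.05 s, during which the arm holds its last target. There are 200 camera calls.

## Working session

There is one attempt and no reset: what is moved stays moved. The work goes in short steps, Python scripts to look and compute and a tool call to move; the robot and the scene stay as the last step left them, time stands still between calls to the robot, and variables do not carry over. Pictures are saved under pics/ and viewed, at most 10 in all, crops included, and the job is handed in when it is done.

Besides the shell and the picture viewer there is one more tool, called after "Emit:" by a JSON object that holds its "api" and its "payload", one argument or row to a line. move_arm: Moves the arm, as the interface text tells. Its arguments: {"type":"object","properties":{"targets":{"type":"string"}},"required":["targets"]}

```bash
mkdir -p pics; cat > h.py <<'E'
import numpy as np, cv2
from cell import read_state, cams, order, ctrl
def snap(n,f):
    im=cams.get_image(n); cv2.imwrite(f'pics/{f}.png',cv2.cvtColor(im['color'],cv2.COLOR_RGB2BGR))
    import pickle; d={k:im[k] for k in im if k!='color'}; pickle.dump(d,open(f'pics/{f}.pkl','wb')); return im
def load(f):
    import pickle; return pickle.load(open(f'pics/{f}.pkl','rb'))
def K(d):
    f=200/np.tan(np.radians(d['fovy'])/2); return np.array([[f,0,d['cx']],[0,f,d['cy']],[0,0,1.]])
def ray(d,u,v):
    R=cv2.Rodrigues(np.array(d['rvec'],float))[0]; t=np.array(d['tvec'],float).ravel()
    return -R.T@t, R.T@np.linalg.inv(K(d))@np.array([u,v,1.])
def atz(d,u,v,z):
    c,r=ray(d,u,v); return c+r*(z-c[2])/r[2]
def proj(d,p):
    return cv2.projectPoints(np.array(p,float).reshape(-1,1,3),np.array(d['rvec'],float),np.array(d['tvec'],float),K(d),None)[0].reshape(-1,2)
E
python3 - <<'E'
from h import *
a=snap('top','top0'); b=snap('scene','scene0')
cv2.imwrite('pics/both.png',cv2.cvtColor(np.vstack([a['color'],b['color']])[:, :],cv2.COLOR_RGB2BGR)) 
for n in('top0','scene0'):
    d=load(n); print(n,{k:np.round(v,3) for k,v in d.items()}, ray(d,320,200)[0])
print(read_state(), ctrl.pinch_z)
E
```

```text
top0 {'fovy': np.float64(52.375), 'cx': np.float64(322.776), 'cy': np.float64(199.404), 'rvec': array([ 2.191, -2.209,  0.073]), 'tvec': array([ -36.712,  533.49 , 1035.588])} [ 476.69480464  -27.80013252 1063.19913524]
scene0 {'fovy': np.float64(50.785), 'cx': np.float64(324.026), 'cy': np.float64(205.003), 'rvec': array([ 0.813,  2.477, -1.182]), 'tvec': array([ 461.927, -110.659, 1378.205])} [1057.1604204   639.11392649  773.96123946]
{'clock': 0.1, 'qpos': array([-1.37877872,  0.62925623,  0.03844669,  1.51828   , -0.02701721,
        0.99632453, -0.01997279]), 'qd': array([ 0.00024054, -0.00261188, -0.00026868, -0.00264403,  0.00134294,
        0.00111584, -0.00045421]), 'tau': array([ 2.56812978e-03, -5.64534974e+01,  1.23049401e+00, -1.93974388e+01,
        1.13131350e-02,  5.43213944e-03, -2.40040538e-05]), 'eef_pos': array([165.55136274, 627.96834013, 230.47557158]), 'tool_rot': array([-3.13984234e+00,  5.02037639e-06,  2.88379106e+00]), 'force': array([ 0.60650129, -0.03436868, -0.32137744]), 'torque': array([ 0.01459483, -0.01008254, -0.00166372]), 'gripper_force': 0.0, 'width': 85.47850803836732} 18.700000000000003
```

View pics/top0.png

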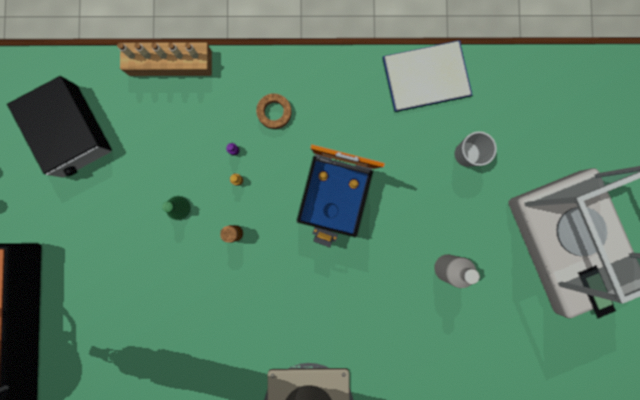

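View pics/scene0.png

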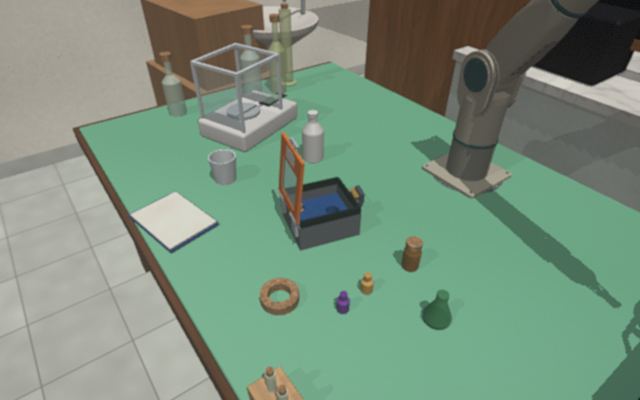

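The top view shows the brass weight at about (236,180), the purple look-alike at (232,149), and the case at about (337,195) with its lid at the top edge and its catch at (324,236). I'll enlarge these areas.

```bash
python3 - <<'E'
import cv2,numpy as np
a=cv2.imread('pics/top0.png'); b=cv2.imread('pics/scene0.png')
A=cv2.resize(a[130:255,210:400],None,fx=4,fy=4,interpolation=cv2.INTER_CUBIC)
cv2.imwrite('pics/c1.png',A)
B=cv2.resize(b[125:305,265:435],None,fx=3.3,fy=3.3,interpolation=cv2.INTER_CUBIC)
cv2.imwrite('pics/c2.png',B); print(A.shape,B.shape)
E
```

```text
(500, 760, 3) (594, 561, 3)
```

View pics/c1.png

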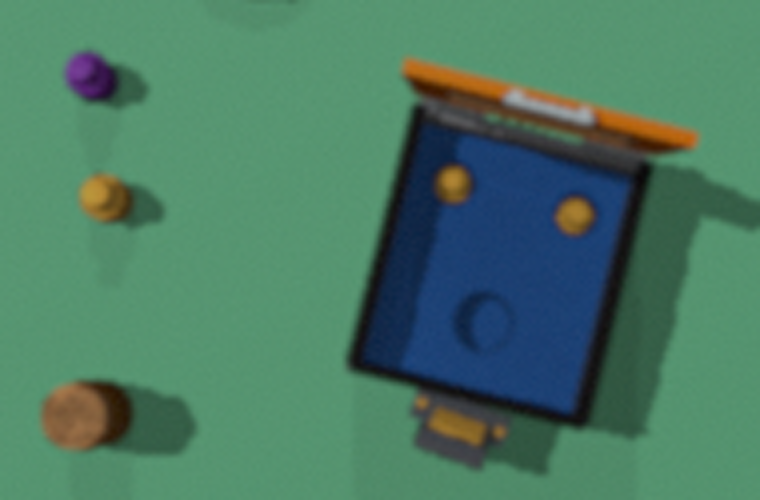

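View pics/c2.png

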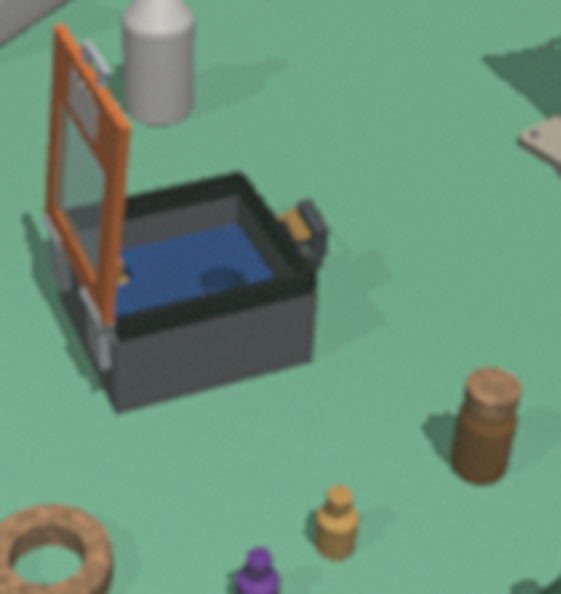

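The crops show the weight's knob top at c1 (100,192) and c2 (340,492). The well rim is at c1 (485,322) and c2 (222,279). The front seal corners are at c1 (353,365) and (585,422). I'll fit poses from these points.

```bash
python3 - <<'E'
from h import *
from scipy.optimize import least_squares
T=load('top0');S=load('scene0')
c1=lambda x,y:((x+.5)/4-.5+210,(y+.5)/4-.5+130)
c2=lambda x,y:((x+.5)/3.3-.5+265,(y+.5)/3.3-.5+125)
obs=[(T,c1(353,365),(-85,75,95)),(T,c1(585,422),(-85,-75,95)),(T,c1(485,322),(-35,0,45)),
(S,c2(315,287),(-85,75,95)),(S,c2(238,175),(-85,-75,95)),(S,c2(313,360),(-85,75,0)),(S,c2(120,410),(85,75,0)),(S,c2(222,279),(-35,0,45))]
def W(p,q):
    c,s=np.cos(p[2]),np.sin(p[2]); return np.array([p[0]+c*q[0]-s*q[1],p[1]+s*q[0]+c*q[1],q[2]])
f=lambda p:np.concatenate([proj(d,W(p,q))[0]-o for d,o,q in obs])
r=least_squares(f,[520,-50,-.2],x_scale=[10,10,.1],loss='soft_l1'); p=r.x
print('case',p.round(3)); print(f(p).reshape(-1,2).round(2))
print('well',W(p,(-35,0,20)),'hinge',W(p,(85,0,95)))
k=lambda q:np.concatenate([proj(T,[q[0],q[1],54])[0]-c1(100,192),proj(S,[q[0],q[1],54])[0]-c2(340,490),proj(S,[q[0],q[1],16])[0]-c2(336,538)])
r=least_squares(k,[540,150]);print('weight',r.x,r.fun.round(2))
for n,u,z in(('purple',(92,70),54),('vial',(75,415),85),):print(n,atz(T,*c1(*u),z))
print('latch bracket top',atz(T,*c1(452,455),106))
# lid angle from pad: fit
hp=lambda a,y,r,o=8:W(p,(85-r*np.cos(a)+ -o*np.sin(a)*-1,y,95+r*np.sin(a)+o*np.cos(a)))
for a in np.arange(1.3,1.56,.05):print(a.round(2),[ (proj(T,hp(a,y,170))[0]-[209.6,129.6])*4 for y in(75,-75)],(proj(S,hp(a,75,170))[0]-[264.7,124.7])*3.3)
E
```

```text
case [ 5.41523e+02 -6.75510e+01 -2.43000e-01]
[[-2.54  0.52]
 [ 0.88  0.95]
 [-0.61 -1.21]
 [ 0.96 -5.05]
 [ 0.42 -2.2 ]
 [-0.67  0.13]
 [-1.33  1.88]
 [-0.78 -0.1 ]]
well [507.54776564 -59.14420212  20.        ] hinge [624.03488892 -87.96693811  95.        ]
weight [588.26779632 182.18981497] [-1.6  -0.51 -0.26  0.81 -0.24 -2.67]
purple [663.45431881 183.46327494  54.        ]
vial [449.76036451 186.36134864  85.        ]
latch bracket top [425.0625703  -38.61041393 106.        ]
1.3 [array([387.26447532, 107.80499872]), array([681.1311483 , 178.00413827])] [157.46460071 125.03582068]
1.35 [array([391.11167998,  91.02503353]), array([685.42239557, 161.32779425])] [145.84675891 125.47450911]
1.4 [array([395.02500323,  74.20321088]), array([689.62655612, 144.57298212])] [134.04783021 126.46762919]
1.45 [array([398.98867764,  57.40802538]), array([693.72622209, 127.80781849])] [122.10484299 128.01793137]
1.5 [array([402.98659103,  40.7080795 ]), array([697.70451186, 111.100736  ])] [110.05614777 130.12587978]
1.55 [array([407.00242086,  24.17150635]), array([701.545214  ,  94.51990816])] [ 97.94122868 132.78958034]
```

Emit:
{"api": "move_arm", "payload": {
  "targets": "1 -3 -1.9 0 0 0 0;1 -3.3 -2 0 0 0 0;1 -3.3 -2 0 0 0 0;1 -3.3 -2 0 0 0 0;1 -3.3 -2 0 0 0 0"
}}

```text
clock: 0.52
eef_pos: [297.9, 489.8, 231.0]
tool_rot: [-3.141, -0.0, 2.884]
force: [0.8, -0.2, -0.3]
width: 85.2
gripper_force: 0.0
```

Emit:
{"api": "move_arm", "payload": {
  "targets": "1 -3.3 -2 0 0 0 0;1 -3.3 -2 0 0 0 0;1 -3.3 -2 0 0 0 0;1 -3.3 -2 0 0 0 0;1 -3.3 -2 0 0 0 0"
}}

```text
clock: 0.93
eef_pos: [432.0, 351.0, 231.1]
tool_rot: [-3.141, -0.0, 2.884]
force: [0.8, -0.0, -0.2]
width: 85.1
gripper_force: 0.0
```

Emit:
{"api": "move_arm", "payload": {
  "targets": "1 -3.3 -2 0 0 0 0;1 -3.3 -2 0 0 0 0;1 -3.3 -2 0 0 0 0;1 -3.3 -2 0 0 0 0;1 0 0 0 0 0 0"
}}

```text
clock: 1.35
eef_pos: [544.7, 232.2, 231.1]
tool_rot: [-3.137, 0.006, 2.871]
force: [1.1, -1.8, 0.2]
width: 85.3
gripper_force: 0.0
```

```bash
python3 - <<'E'
from h import *
s=read_state();print(s['eef_pos'],s['tool_rot'],s['force'])
im=snap('wrist','w1');d=load('w1');print(ray(d,320,200)[0])
print(proj(d,[588,182,54]),proj(d,[588,182,0]))
cv2.imwrite('pics/w1b.png',cv2.resize(cv2.imread('pics/w1.png'),(800,500)))
E
```

```text
[544.66876799 232.16256866 231.09766135] [-3.13719489  0.00585646  2.87149114] [ 1.11229221 -1.8140101   0.20310174]
[478.32284379 251.57656512 373.37119752]
[[280.53095622 229.02173531]] [[285.21473109 213.09255678]]
```

View pics/w1b.png

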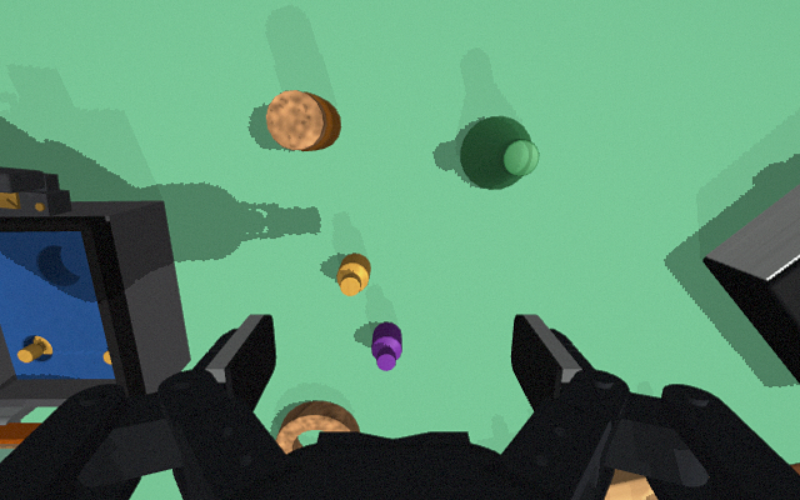

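The wrist picture shows the knob top at about (349,286) in the 800 px view, which is within 1.5 px of the prediction.

```bash
cat >> h.py <<'E'
from scipy.spatial.transform import Rotation as Ro
def delta(p):
    s=read_state(); R=Ro.from_euler('xyz',s['tool_rot']).as_matrix()
    print('eef',s['eef_pos'].round(1),s['tool_rot'].round(3),'tool cm',(R.T@(np.array(p)-s['eef_pos'])/10).round(2),'F',s['force'].round(1))
def turn(yaw): # rotvec in tool deg to reach pointing down with yaw
    s=read_state(); R=Ro.from_euler('xyz',s['tool_rot']); print('turn',(R.inv()*Ro.from_euler('xyz',[np.pi,0,yaw])).as_rotvec(degrees=True).round(2))
E
python3 - <<'E'
from h import *
d=load('w1');q=atz(d,349/1.25-.1,286/1.25-.1,54);print(q)
print('body',atz(d,354/1.25,272/1.25,32))
q[2]=120;delta(q);turn(2.884)
E
```

```text
[587.24286803 180.63045937  54.        ]
body [583.14025168 184.19863181  32.        ]
eef [541.6 236.2 230.8] [-3.139e+00  2.000e-03  2.875e+00] tool cm [-5.85 -4.12 11.11] F [-0.6  1.5  0.6]
turn [-0.15  0.12 -0.53]
```

Emit:
{"api": "move_arm", "payload": {
  "targets": "1 -2.8 -2 1 0 0 -0.5;1 -3 -2.1 2.5 0 0 0;1 0 0 3.8 0 0 0;1 0 0 3.8 0 0 0;1 0 0 0 0 0 0"
}}

```text
clock: 1.82
eef_pos: [576.8, 188.1, 114.6]
tool_rot: [-3.134, -0.013, 2.893]
force: [-2.4, -0.8, 0.2]
width: 85.5
gripper_force: 0.0
```

```bash
python3 - <<'E'
from h import *
snap('wrist','w2');d=load('w2')
delta([587,181,29]);turn(2.884);print(proj(d,[587,181,54]))
cv2.imwrite('pics/w2b.png',cv2.resize(cv2.imread('pics/w2.png'),(800,500)))
E
```

```text
eef [578.8 189.3 118.1] [-3.137 -0.009  2.894] tool cm [-1.08 -0.56  8.91] F [-0.1 -0.1  0.1]
turn [-0.26 -0.5   0.56]
[[308.17516024 233.16287156]]
```

View pics/w2b.png

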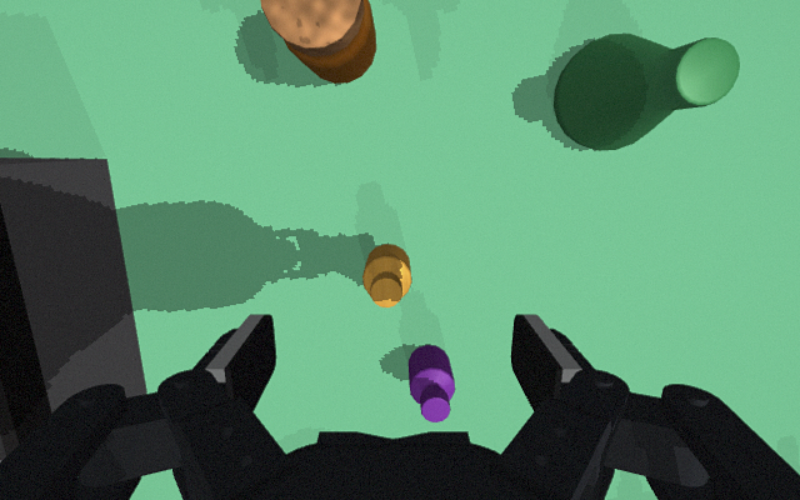

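Knob seen at (387,292), which matches the prediction. Descending.

Emit:
{"api": "move_arm", "payload": {
  "targets": "1 -0.9 -0.6 1 0 -0.4 0.5;1 -0.2 0 3 0 0 0;1 0 0 3 0 0 0;1 0 0 1.9 0 0 0;1 0 0 0 0 0 0"
}}

```text
clock: 2.28
eef_pos: [591.6, 180.4, 31.2]
tool_rot: [-3.14, 0.005, 2.884]
force: [0.2, -1.0, -0.1]
width: 85.2
gripper_force: 0.0
```

```bash
python3 - <<'E'
from h import *
snap('wrist','w3');d=load('w3')
delta([587,181,29]);turn(2.884)
E
```

```text
eef [592.8 180.8  33.1] [-3.142  0.007  2.884] tool cm [ 0.57 -0.12  0.41] F [ 0.6 -0.5 -0.1]
turn [-0.    0.4   0.01]
```

Emit:
{"api": "move_arm", "payload": {
  "targets": "1 0.4 -0.1 0.3 0 0.3 0;1 0 0 0 0 0 0;1 0 0 0 0 0 0;1 0 0 0 0 0 0"
}}

```text
clock: 2.67
eef_pos: [589.5, 181.0, 31.4]
tool_rot: [3.14, 0.004, 2.884]
force: [-0.2, -0.5, 0.9]
width: 85.6
gripper_force: 0.0
```

```bash
python3 - <<'E'
from h import *
delta([587,181,29]);turn(2.884)
E
```

```text
eef [589.5 181.   31.4] [3.14  0.004 2.884] tool cm [ 0.24 -0.06  0.24] F [-0.2 -0.5  0.9]
turn [ 0.09  0.23 -0.01]
```

Good to grip.

Emit:
{"api": "move_arm", "payload": {
  "targets": "1 0.2 0 0.15 0 0.2 0;-1 0 0 0 0 0 0;-1 0 0 0 0 0 0;-1 0 0 0 0 0 0;-1 0 0 0 0 0 0"
}}

```text
clock: 3.08
eef_pos: [586.5, 181.0, 28.2]
tool_rot: [-3.142, -0.002, 2.884]
force: [0.1, 0.2, -0.5]
width: 38.8
gripper_force: 0.0
```

Emit:
{"api": "move_arm", "payload": {
  "targets": "-1 0 0 0 0 0 0;-1 0 0 0 0 0 0;-1 0 0 0 0 0 0;-1 0 0 0 0 0 0;-1 0 0 0 0 0 0"
}}

```text
clock: 3.5
eef_pos: [586.6, 181.1, 28.7]
tool_rot: [3.141, -0.002, 2.884]
force: [-1.8, -0.7, 6.2]
width: 25.3
gripper_force: 58.8
```

Emit:
{"api": "move_arm", "payload": {
  "targets": "-1 0 0 -1 0 0 0;-1 0 0 -2 0 0 0;-1 0 0 -3 0 0 0;-1 0 0 -3 0 0 0;-1 0 0 -2.5 0 0 0"
}}

```text
clock: 3.92
eef_pos: [586.8, 180.9, 145.1]
tool_rot: [3.141, -0.001, 2.884]
force: [0.3, 0.8, -1.8]
width: 25.1
gripper_force: 59.3
```

```bash
python3 - <<'E'
from h import *
snap('wrist','w4');snap('top','t4')
s=read_state();print(s['width'],s['gripper_force'],s['eef_pos'],s['force'])
a=cv2.imread('pics/w4.png');b=cv2.imread('pics/t4.png')
B=cv2.resize(b[130:255,250:400],None,fx=4,fy=4,interpolation=cv2.INTER_CUBIC)[:, :600]
A=cv2.resize(a[150:400,120:520],(800,500))
cv2.imwrite('pics/w4b.png',A);cv2.imwrite('pics/t4b.png',B)
E
```

```text
25.496079524355224 59.26903087645769 [589.74308594 181.86001014 147.95199363] [ 1.05781869  0.03979871 -2.4546497 ]
```

View pics/w4b.png

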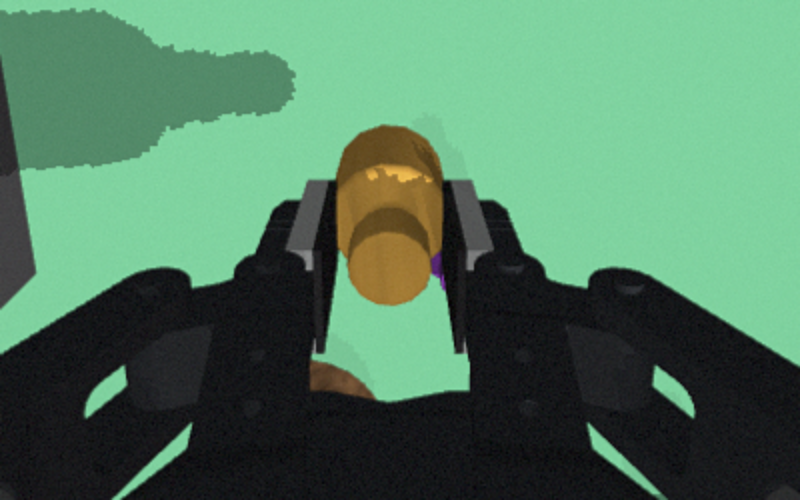

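The grip is about 25 mm wide, so the fingertips hold the body's shoulder and not the 18 mm knob (visible gaps either side of it at crop x = 325–348 and 430–460). I'll set the weight back down and regrip higher, on the knob.

Emit:
{"api": "move_arm", "payload": {
  "targets": "-1 0 0 3 0 0 0;-1 0 0 3.5 0 0 0;-1 0 0 3 0 0 0;-1 0 0 1.5 0 0 0;-1 0 0 0.2 0 0 0"
}}

```text
clock: 4.43
eef_pos: [583.9, 180.0, 27.6]
tool_rot: [-3.138, -0.007, 2.884]
force: [-0.2, 0.0, -1.7]
width: 25.2
gripper_force: 74.7
```

Emit:
{"api": "move_arm", "payload": {
  "targets": "-1 0 0 0.1 0 0 0;-1 0 0 0 0 0 0;-1 0 0 0 0 0 0;-1 0 0 0.1 0 0 0;-1 0 0 0 0 0 0"
}}

```text
clock: 4.85
eef_pos: [586.9, 181.3, 30.0]
tool_rot: [3.141, -0.001, 2.884]
force: [0.1, 0.1, -1.4]
width: 25.3
gripper_force: 75.6
```

Emit:
{"api": "move_arm", "payload": {
  "targets": "-1 0 0 0.1 0 0 0;-1 0 0 0 0 0 0;-0.1 0 0 0 0 0 0;-0.1 0 0 0 0 0 0;-0.1 0 0 0 0 0 0"
}}

```text
clock: 5.27
eef_pos: [586.8, 181.1, 28.6]
tool_rot: [3.141, -0.001, 2.884]
force: [0.1, 0.4, 0.7]
width: 38.5
gripper_force: 0.0
```

Emit:
{"api": "move_arm", "payload": {
  "targets": "-0.1 0 0 -0.4 0 0 0;-0.1 0 0 -0.4 0 0 0;-0.1 0 0 0 0 0 0;-0.1 0 0 0 0 0 0;-0.1 0 0 0 0 0 0"
}}

```text
clock: 5.68
eef_pos: [586.6, 181.1, 36.5]
tool_rot: [3.141, -0.002, 2.884]
force: [0.6, 0.2, 0.6]
width: 38.4
gripper_force: 0.0
```

Emit:
{"api": "move_arm", "payload": {
  "targets": "-1 0 0 0 0 0 0;-1 0 0 0 0 0 0;-1 0 0 0 0 0 0;-1 0 0 0 0 0 0;-1 0 0 0 0 0 0"
}}

```text
clock: 6.1
eef_pos: [586.4, 180.9, 36.4]
tool_rot: [-3.141, -0.002, 2.884]
force: [-1.5, -0.3, 3.3]
width: 15.2
gripper_force: 58.4
```

Emit:
{"api": "move_arm", "payload": {
  "targets": "-1 0 0 -1 0 0 0;-1 0 0 -2.5 0 0 0;-1 0 0 -3.5 0 0 0;-1 0 0 -3.5 0 0 0;-1 0 0 -3 0 0 0"
}}

```text
clock: 6.52
eef_pos: [586.8, 181.0, 173.5]
tool_rot: [3.141, -0.001, 2.884]
force: [0.8, -0.5, -2.6]
width: 15.1
gripper_force: 58.8
```

```bash
python3 - <<'E'
from h import *
from scipy.optimize import least_squares
s=read_state();print(s['width'],s['gripper_force'])
T=load('top0');S=load('scene0');d=load('w1')
c1=lambda x,y:((x+.5)/4-.5+210,(y+.5)/4-.5+130)
c2=lambda x,y:((x+.5)/3.3-.5+265,(y+.5)/3.3-.5+125)
w=lambda x,y:((x+.5)/1.25-.5,(y+.5)/1.25-.5)
obs=[(T,c1(353,365),(-85,75,95)),(T,c1(585,422),(-85,-75,95)),(T,c1(485,322),(-35,0,45)),
(S,c2(315,270),(-85,75,95)),(S,c2(238,173),(-85,-75,95)),(S,c2(313,360),(-85,75,0)),(S,c2(120,410),(85,75,0)),(S,c2(222,279),(-35,0,45)),(d,w(162,203),(-85,75,0)),(d,w(190,360),(85,75,0))]
def W(p,q):
    c,s=np.cos(p[2]),np.sin(p[2]); return np.array([p[0]+c*q[0]-s*q[1],p[1]+s*q[0]+c*q[1],q[2]])
f=lambda p:np.concatenate([proj(D,W(p,q))[0]-o for D,o,q in obs])
p=least_squares(f,[520,-50,-.2],x_scale=[10,10,.1],loss='soft_l1').x
print('case',p.round(3)); print(f(p).reshape(-1,2).round(2))
v=W(p,(-35,0,20));print('well',v,atz(T,*c1(485,322),45),atz(S,*c2(222,279),45))
delta([v[0],v[1],176]);turn(2.884)
E
```

```text
15.117578771789784 58.81730713415891
case [ 5.40765e+02 -7.01200e+01 -2.56000e-01]
[[-1.82  0.31]
 [ 1.4   1.56]
 [ 0.23 -0.96]
 [ 0.37 -0.17]
 [ 0.55 -1.96]
 [-1.22 -0.15]
 [-2.15  0.99]
 [-1.06 -0.58]
 [ 0.34 -1.29]
 [ 0.3   0.46]]
well [506.90519068 -61.2606444   20.        ] [504.49860554 -60.65010621  45.        ] [506.08687794 -57.5567082   45.        ]
eef [586.8 181.  173.5] [ 3.141e+00 -1.000e-03  2.884e+00] tool cm [  1.54 -25.46  -0.26] F [ 0.8 -0.5 -2.6]
turn [ 0.03 -0.07 -0.01]
```

Emit:
{"api": "move_arm", "payload": {
  "targets": "-1 0.1 -1.5 -0.3 0 0 0;-1 0.2 -3 0 0 0 0;-1 0.2 -3.5 0 0 0 0;-1 0.2 -3.5 0 0 0 0;-1 0.2 -3.5 0 0 0 0"
}}

```text
clock: 6.93
eef_pos: [538.3, 36.6, 174.1]
tool_rot: [-3.141, -0.003, 2.884]
force: [0.4, -0.6, -1.7]
width: 15.0
gripper_force: 58.8
```

Emit:
{"api": "move_arm", "payload": {
  "targets": "-1 0.2 -3.5 0 0 0 0;-1 0.2 -3.2 0 0 0 0;-1 0.1 -2 0 0 0 0;-1 0.1 -1.5 0 0 0 0;-1 0 0 0 0 0 0"
}}

```text
clock: 7.35
eef_pos: [505.7, -63.5, 174.1]
tool_rot: [-3.139, -0.003, 2.877]
force: [-1.0, 0.3, -2.6]
width: 15.0
gripper_force: 58.8
```

Emit:
{"api": "move_arm", "payload": {
  "targets": "-1 0 0 0 0 0 0;-1 0 0 0 0 0 0;-1 0 0 0 0 0 0"
}}

```text
clock: 7.6
eef_pos: [508.3, -57.3, 174.2]
tool_rot: [3.141, -0.002, 2.886]
force: [-0.7, 0.3, -1.7]
width: 14.9
gripper_force: 58.8
```

```bash
python3 - <<'E'
from h import *
snap('wrist','w5');d=load('w5');delta([506.5,-60.5,176]);turn(2.884)
print('well rim pred',(proj(d,[506.5,-60.5,45])-[120,0])*[2,2], 'weight base pred', (proj(d,read_state()['eef_pos']-[0,0,36])-[120,0])*2)
a=cv2.imread('pics/w5.png')
cv2.imwrite('pics/w5b.png',cv2.resize(a[0:300,120:520],(800,600),interpolation=cv2.INTER_CUBIC))
E
```

```text
eef [508.3 -57.4 174.2] [ 3.141e+00 -2.000e-03  2.886e+00] tool cm [ 0.1  -0.35 -0.18] F [ 0.7 -0.4 -2. ]
turn [ 0.04 -0.1   0.12]
well rim pred [[379.89060537 380.43589857]] weight base pred [[387.51810429 458.31496924]]
```

View pics/w5b.png

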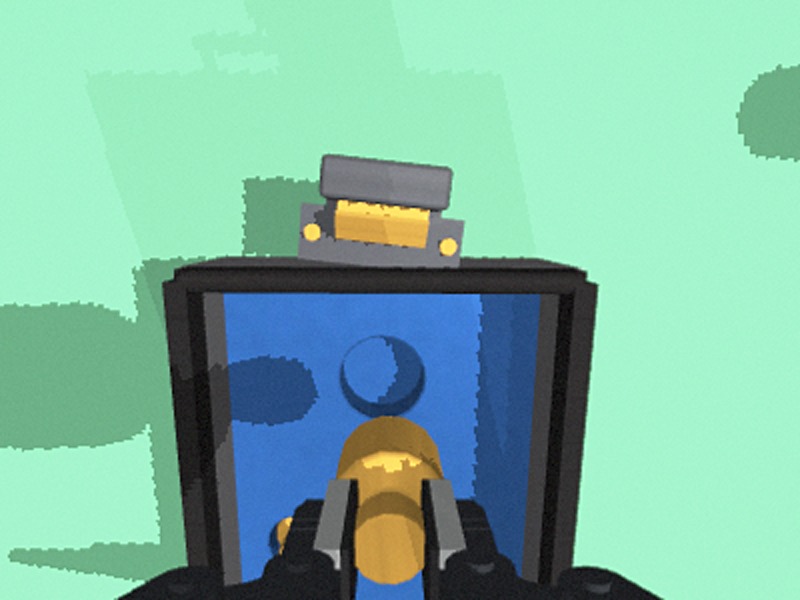

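The view shows the well rim centred at (382.5,376) in the crop and the held weight's body at x = 338–442, with its far base edge at y = 416.

```bash
python3 - <<'E'
from h import *
d=load('w5');c=lambda x,y:((x+.5)/2-.5+120,(y+.5)/2-.5)
r=atz(d,*c(382.5,376),45);print('well',r)
e=read_state()['eef_pos'];R=Ro.from_euler('xyz',read_state()['tool_rot']).as_matrix()
# base far edge and sides
far=atz(d,*c(389,416),e[2]-36.5);print('far edge in tool',R.T@(far-e))
print('knob top', R.T@(atz(d,*c(390,548),e[2]-36.5+54)-e))
a,b=c(165,0),0
for u,v in((163,283),(597,285)):print('seal corner',atz(d,*c(u,v),95))
delta([r[0],r[1],174])
E
```

```text
well [504.58178423 -59.03651331  45.        ]
far edge in tool [13.15087046  0.2626002  36.5242995 ]
knob top [ -0.34785044   0.53352139 -17.50029484]
seal corner [ 442.42931519 -120.10882293   95.        ]
seal corner [480.716229    24.05214327  95.        ]
eef [508.3 -57.4 174.2] [ 3.141e+00 -2.000e-03  2.886e+00] tool cm [ 0.32 -0.26  0.02] F [ 0.7 -0.4 -2. ]
```

Emit:
{"api": "move_arm", "payload": {
  "targets": "-1 0.3 -0.25 1 0 0 0;-1 0 0 2 0 0 0;-1 0 0 2.5 0 0 0;-1 0 0 2 0 0 0;-1 0 0 1 0 0 0"
}}

```text
clock: 8.07
eef_pos: [503.3, -59.2, 87.2]
tool_rot: [-3.141, -0.005, 2.886]
force: [0.1, 1.6, -0.9]
width: 15.2
gripper_force: 58.8
```

Emit:
{"api": "move_arm", "payload": {
  "targets": "-1 0 0 0 0 0 0;-1 0 0 0 0 0 0;-1 0 0 0 0 0 0;-1 0 0 0 0 0 0"
}}

```text
clock: 8.4
eef_pos: [505.4, -60.4, 90.5]
tool_rot: [3.141, 0.001, 2.884]
force: [0.2, -0.6, -2.5]
width: 14.9
gripper_force: 58.8
```

```bash
python3 - <<'E'
from h import *
snap('wrist','w6');d=load('w6');delta([505.3,-59.3,56.5]);turn(2.884)
a=cv2.imread('pics/w6.png')
cv2.imwrite('pics/w6b.png',cv2.resize(a[100:300,180:450],(800,592),interpolation=cv2.INTER_CUBIC))
E
```

```text
eef [505.3 -60.5  90.4] [3.141e+00 1.000e-03 2.884e+00] tool cm [0.03 0.11 3.39] F [ 0.2 -0.4 -1.7]
turn [ 0.03  0.03 -0.01]
```

View pics/w6b.png

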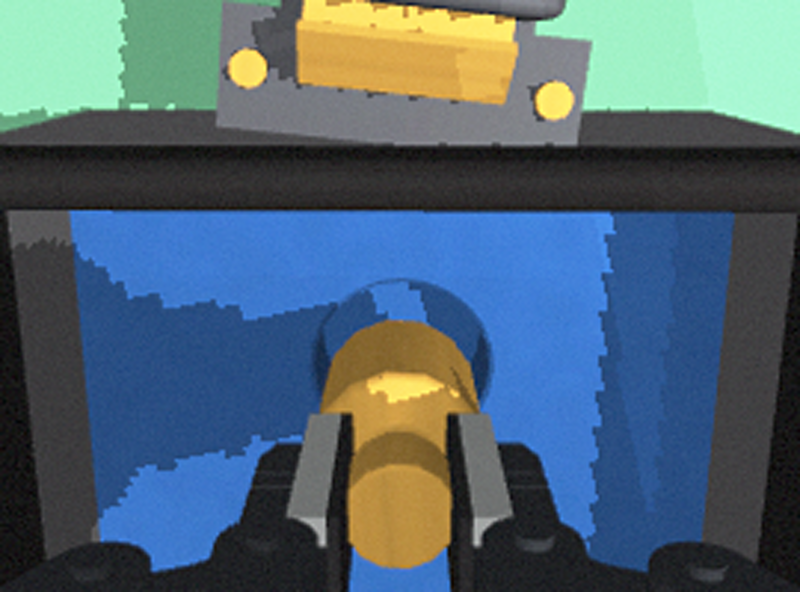

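The well rim spans x = 314–493 with its far edge at y = 278, and the weight's base far edge is at y = 320, x ≈ 400. I'll compare them in tool axes.

```bash
python3 - <<'E'
from h import *
d=load('w6');k=800/270;c=lambda x,y:((x+.5)/k-.5+180,(y+.5)/k-.5+100)
s=read_state();e=s['eef_pos'];R=Ro.from_euler('xyz',s['tool_rot']).as_matrix()
g=lambda x,y,z:(R.T@(atz(d,*c(x,y),z)-e)).round(1)
print('rim far',g(403,278,45),'rim L/R',g(314,360,45),g(493,360,45))
print('base far',g(400,320,e[2]-36.5), 'knob', g(400,517,e[2]-36.5+54))
E
```

```text
rim far [19.4  1.2 45.4] rim L/R [  1.5 -17.6  45.4] [ 1.6 20.2 45.4]
base far [13.1  0.5 36.5] knob [ -0.6   0.5 -17.5]
```

Emit:
{"api": "move_arm", "payload": {
  "targets": "-1 0.2 0.08 0 0 0 0;-1 0 0 0.5 0 0 0;-1 0 0 0.5 0 0 0;-1 0 0 0.5 0 0 0;-1 0 0 0 0 0 0"
}}

```text
clock: 8.87
eef_pos: [501.7, -59.1, 73.2]
tool_rot: [-3.141, -0.004, 2.884]
force: [-0.4, -0.9, -1.6]
width: 15.4
gripper_force: 58.8
```

Emit:
{"api": "move_arm", "payload": {
  "targets": "-1 0 0 0.3 0 0 0;-1 0 0 0.3 0 0 0;-1 0 0 0.3 0 0 0;-1 0 0 0 0 0 0;-1 0 0 0 0 0 0"
}}

```text
clock: 9.28
eef_pos: [502.4, -59.2, 65.1]
tool_rot: [-3.142, -0.002, 2.884]
force: [0.1, 0.6, -2.5]
width: 15.0
gripper_force: 58.8
```

Emit:
{"api": "move_arm", "payload": {
  "targets": "-1 0 0 0.3 0 0 0;-1 0 0 0.2 0 0 0;-1 0 0 0.1 0 0 0;-1 0 0 0 0 0 0;-1 0 0 0 0 0 0"
}}

```text
clock: 9.7
eef_pos: [502.5, -59.2, 59.2]
tool_rot: [3.142, -0.002, 2.884]
force: [-0.4, 0.7, -1.5]
width: 15.4
gripper_force: 58.9
```

Emit:
{"api": "move_arm", "payload": {
  "targets": "-1 0 0 0.1 0 0 0;-1 0 0 0 0 0 0;-1 0 0 0 0 0 0"
}}

```text
clock: 9.95
eef_pos: [502.5, -59.2, 58.3]
tool_rot: [3.142, -0.002, 2.884]
force: [0.3, -0.4, -2.2]
width: 15.1
gripper_force: 58.9
```

Emit:
{"api": "move_arm", "payload": {
  "targets": "-1 0 0 0.1 0 0 0;-1 0 0 0 0 0 0;-1 0 0 0 0 0 0"
}}

```text
clock: 10.2
eef_pos: [502.5, -59.2, 57.3]
tool_rot: [3.142, -0.002, 2.884]
force: [-0.3, 0.1, -1.7]
width: 14.8
gripper_force: 58.9
```

Emit:
{"api": "move_arm", "payload": {
  "targets": "-1 0 0 0.05 0 0 0;-1 0 0 0 0 0 0;-1 0 0 0 0 0 0"
}}

```text
clock: 10.45
eef_pos: [502.5, -59.2, 56.8]
tool_rot: [3.142, -0.002, 2.884]
force: [-0.2, 0.7, -1.1]
width: 14.8
gripper_force: 58.9
```

Emit:
{"api": "move_arm", "payload": {
  "targets": "-0.2 0 0 0 0 0 0;-0.2 0 0 0 0 0 0;-0.2 0 0 0 0 0 0;-0.2 0 0 0 0 0 0;-0.2 0 0 0 0 0 0"
}}

```text
clock: 10.87
eef_pos: [502.6, -59.2, 56.9]
tool_rot: [3.141, -0.002, 2.884]
force: [0.1, -0.1, 0.7]
width: 34.0
gripper_force: 0.0
```

Emit:
{"api": "move_arm", "payload": {
  "targets": "-0.2 0 0 -0.5 0 0 0;-0.2 0 0 -1 0 0 0;-0.2 0 0 -2 0 0 0;-0.2 0 0 -3 0 0 0;-0.2 0 0 -3.5 0 0 0"
}}

```text
clock: 11.28
eef_pos: [501.5, -59.2, 157.6]
tool_rot: [-3.141, -0.005, 2.884]
force: [1.3, 0.2, -0.1]
width: 34.0
gripper_force: 0.0
```

```bash
python3 - <<'E'
from h import *
print(read_state()['width'],read_state()['eef_pos'])
snap('wrist','w7')
a=cv2.imread('pics/w7.png')
cv2.imwrite('pics/w7b.png',cv2.resize(a[100:400,120:520],(800,600),interpolation=cv2.INTER_CUBIC))
E
```

```text
34.035633257086324 [501.5062336  -59.15753668 157.63879103]
```

View pics/w7b.png

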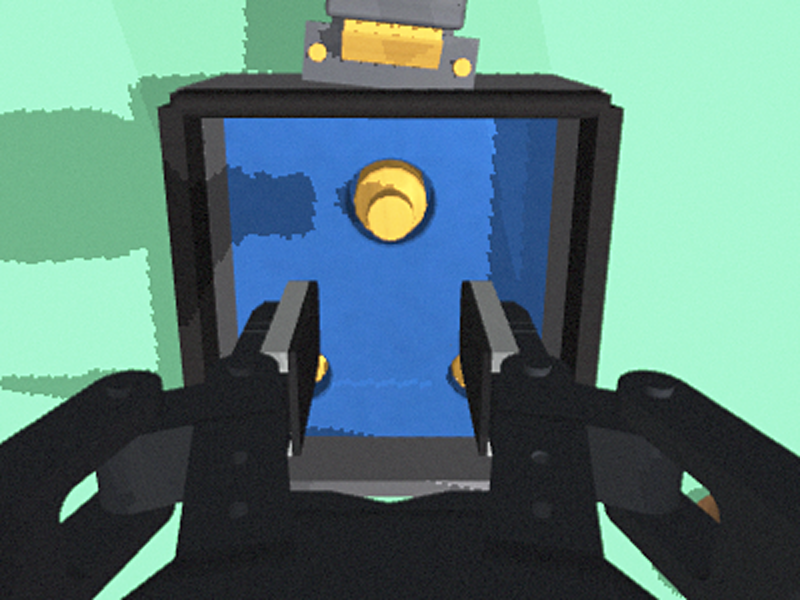

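The weight stands upright in the well at about (391,200), and both small weights are in place. Next I raise the arm and go over behind the lid.

Emit:
{"api": "move_arm", "payload": {
  "targets": "-1 0 0 -2.5 0 0 0;-1 0 0 -3.5 0 0 0;-1 0 0 -3.5 0 0 0;-1 0 0 -3.5 0 0 0;-1 0 0 -2.5 0 0 0"
}}

```text
clock: 11.75
eef_pos: [503.5, -59.4, 315.9]
tool_rot: [3.141, 0.003, 2.884]
force: [-0.0, -0.3, -0.7]
width: 0.2
gripper_force: 0.0
```

```bash
cat >> h.py <<'E'
def case(q=None):
    s=read_state(); q=s['eef_pos'] if q is None else q
    c,n=np.cos(.257),np.sin(.257); x,y=q[0]-538.5,q[1]+68.5
    return np.array([c*x-n*y,n*x+c*y,q[2]]).round(1)
def lidfit():
    "lid angle from top and scene: project orange frame, compare to orange mask"
    best={}
    c,n=np.cos(.257),np.sin(.257)
    ims=[cams.get_image(k) for k in('top','scene')]
    ms=[]
    for im in ims:
        h=cv2.cvtColor(im['color'],cv2.COLOR_RGB2HSV); ms.append((((h[...,0]>=5)&(h[...,0]<=14)&(h[...,1]>200)&(h[...,2]>90))))
    out=[]
    for a in np.arange(-.12,1.56,.01):
        sc=[]
        for im,m in zip(ims,ms):
            P=[]
            for o in(0,8):
                for r,y in((0,75),(170,75),(170,-75),(0,-75)):
                    x=85-r*np.cos(a)+o*np.sin(a); z=95+r*np.sin(a)+o*np.cos(a)
                    P.append((538.5+c*x+n*y,-68.5-n*x+c*y,z))
            M=np.zeros(m.shape,np.uint8); hull=cv2.convexHull(proj(im,P).astype(np.float32)).astype(int)
            cv2.fillConvexPoly(M,hull,1); M=M>0
            sc.append((m&M).sum()-.15*(M&~m).sum())
        out.append((sc,a))
    S=np.array([o[0] for o in out]); A=np.array([o[1] for o in out])
    print('lid',[(A[S[:,i].argmax()].round(2),S[:,i].max(),ms[i].sum()) for i in(0,1)])
E
python3 - <<'E'
from h import *
print(case()); lidfit()
E
```

```text
[-3.610e+01 -1.000e-01  3.159e+02]
lid [(np.float64(1.41), np.float64(-53.55), np.int64(0)), (np.float64(1.54), np.float64(-215.85), np.int64(0))]
```

Emit:
{"api": "move_arm", "payload": {
  "targets": "-1 -2 0 0 0 0 0;-1 -3.5 0 0 0 0 0;-1 -3.5 0 0 0 0 0;-1 -3.5 0 0 0 0 0;-1 -2.5 0 0 0 0 0"
}}

```text
clock: 12.27
eef_pos: [649.8, -98.3, 310.8]
tool_rot: [-3.141, -0.002, 2.883]
force: [0.5, -1.0, 0.5]
width: 0.1
gripper_force: 0.0
```

```bash
python3 - <<'E'
from h import *
print(case(),read_state()['tool_rot'])
for n,pts in(('top0',((315,149),(378,163),(330,154))),('scene0',((285,145),(290,205),(303,170)))):
    h=cv2.cvtColor(cv2.imread(f'pics/{n}.png'),cv2.COLOR_BGR2HSV)
    print(n,[h[v-1:v+2,u-1:u+2].reshape(-1,3).max(0).tolist()+h[v,u].tolist() for u,v in pts])
E
```

```text
[115.2  -0.5 310.8] [-3.14136978e+00 -1.58749084e-03  2.88347202e+00]
top0 [[16, 241, 181, 15, 231, 139], [15, 238, 186, 15, 226, 185], [15, 227, 148, 14, 197, 93]]
scene0 [[13, 154, 112, 12, 140, 109], [12, 171, 152, 11, 171, 145], [49, 169, 142, 15, 129, 136]]
```

Emit:
{"api": "move_arm", "payload": {
  "targets": "-1 0 0 2 0 0 0;-1 0 0 3 0 0 0;-1 0 0 2.5 0 0 0;-1 0.4 0 1 0 0 0;-1 0.6 0 0 0 0 0"
}}

```text
clock: 12.68
eef_pos: [635.5, -94.7, 222.6]
tool_rot: [-3.141, -0.009, 2.884]
force: [-0.0, 0.5, 0.2]
width: 0.0
gripper_force: 0.0
```

```bash
sed -i 's/(h\[...,0\]>=5)&(h\[...,0\]<=14)&(h\[...,1\]>200)&(h\[...,2\]>90)/(h[...,0]>=7)\&(h[...,0]<=16)\&(h[...,1]>110)\&(h[...,2]>60)/' h.py
python3 - <<'E'
from h import *
print(case(),read_state()['force']);lidfit()
E
```

```text
[100.5  -0.7 222.6] [-0.00748255  0.49367983  0.17581088]
lid [(np.float64(1.45), np.float64(65.75), np.int64(5515)), (np.float64(1.45), np.float64(511.55), np.int64(10484))]
```

Emit:
{"api": "move_arm", "payload": {
  "targets": "-1 0.4 0 0 0 0 0;-1 0.4 0 0 0 0 0;-1 0.4 0 0 0 0 0;-1 0.4 0 0 0 0 0;-1 0.4 0 0 0 0 0"
}}

```text
clock: 13.2
eef_pos: [619.0, -89.8, 227.3]
tool_rot: [3.141, -0.0, 2.884]
force: [1.4, 0.0, 0.1]
width: 0.2
gripper_force: 0.4
```

Emit:
{"api": "move_arm", "payload": {
  "targets": "-1 0.4 0 0 0 0 0;-1 0.4 0 0 0 0 0;-1 0.4 0 0 0 0 0;-1 0.4 0 0 0 0 0;-1 0.4 0 0 0 0 0"
}}

```text
clock: 13.62
eef_pos: [599.1, -84.6, 226.6]
tool_rot: [3.142, -0.002, 2.884]
force: [0.8, -0.3, -0.4]
width: -0.3
gripper_force: 0.3
```

```bash
python3 - <<'E'
from h import *
print(case(),read_state()['force']);lidfit()
E
```

```text
[ 6.270e+01 -2.000e-01  2.266e+02] [ 0.7807563  -0.29560771 -0.43458429]
lid [(np.float64(1.27), np.float64(23.75), np.int64(5522)), (np.float64(1.25), np.float64(672.35), np.int64(10873))]
```

Emit:
{"api": "move_arm", "payload": {
  "targets": "-1 0.6 0 0 0 0 0;-1 0.6 0 0.1 0 0 0;-1 0.6 0 0.1 0 0 0;-1 0.6 0 0.2 0 0 0;-1 0.6 0 0.2 0 0 0"
}}

```text
clock: 14.13
eef_pos: [569.8, -76.9, 220.5]
tool_rot: [3.142, -0.002, 2.884]
force: [0.8, 0.1, 0.0]
width: -0.3
gripper_force: 0.3
```

Emit:
{"api": "move_arm", "payload": {
  "targets": "-1 0.6 0 0.3 0 0 0;-1 0.6 0 0.3 0 0 0;-1 0.6 0 0.4 0 0 0;-1 0.6 0 0.4 0 0 0;-1 0.6 0 0.4 0 0 0"
}}

```text
clock: 14.55
eef_pos: [540.8, -69.3, 202.3]
tool_rot: [3.142, -0.002, 2.884]
force: [1.0, -0.0, -1.0]
width: 0.1
gripper_force: 0.2
```

```bash
python3 - <<'E'
from h import *
print(case(),read_state()['force']);lidfit()
E
```

```text
[ 2.400e+00 -2.000e-01  2.023e+02] [ 0.96234066 -0.03767743 -0.9707776 ]
lid [(np.float64(1.41), np.float64(-47.8), np.int64(5677)), (np.float64(0.74), np.float64(1047.75), np.int64(11412))]
```

Emit:
{"api": "move_arm", "payload": {
  "targets": "-1 0.5 0 0.4 0 0 0;-1 0.4 0 0.4 0 0 0;-1 0.4 0 0.4 0 0 0;-1 0.2 0 0.2 0 0 0;-1 0 0 -1.5 0 0 0"
}}

```text
clock: 15.07
eef_pos: [523.9, -65.2, 201.0]
tool_rot: [-3.14, -0.009, 2.884]
force: [0.3, 0.1, 0.2]
width: -0.2
gripper_force: 0.0
```

Emit:
{"api": "move_arm", "payload": {
  "targets": "-1 0 0 -2 0 0 0;-1 0 0 -2 0 0 0;-1 0 0 -1 0 0 0;-1 1 0 0 0 0 0;-1 1.8 0 0 0 0 0"
}}

```text
clock: 15.48
eef_pos: [501.5, -58.9, 254.2]
tool_rot: [3.141, 0.001, 2.883]
force: [-1.0, 0.1, -0.0]
width: 0.2
gripper_force: 0.0
```

Emit:
{"api": "move_arm", "payload": {
  "targets": "-1 1.2 0 0 0 0 0;-1 0.8 0 0 0 0 0;-1 0 0 0 0 0 0;-1 0 0 0 0 0 0;-1 0 0 0 0 0 0"
}}

```text
clock: 15.9
eef_pos: [481.5, -53.6, 253.9]
tool_rot: [3.141, -0.001, 2.884]
force: [-0.4, -0.8, -0.8]
width: -0.0
gripper_force: 0.0
```

Emit:
{"api": "move_arm", "payload": {
  "targets": "-1 0 0 0 0 0 0;-1 0 0 0 0 0 0;-1 0 0 0 0 0 0;-1 0 0 0 0 0 0;-1 0 0 0 0 0 0"
}}

```text
clock: 16.32
eef_pos: [480.7, -53.4, 253.8]
tool_rot: [3.142, -0.002, 2.884]
force: [-0.4, -0.5, -0.0]
width: 0.1
gripper_force: 0.0
```

```bash
python3 - <<'E'
from h import *
print(case(),read_state()['force'],read_state()['tool_rot']);lidfit()
E
```

```text
[-5.970e+01 -1.000e-01  2.538e+02] [-0.35416832 -0.46670859 -0.01858735] [ 3.14158919e+00 -1.87707847e-03  2.88376509e+00]
lid [(np.float64(1.18), np.float64(588.5), np.int64(6129)), (np.float64(0.16), np.float64(1237.6), np.int64(11714))]
```

Emit:
{"api": "move_arm", "payload": {
  "targets": "-1 0 0 0 0 0 0;-1 0 0 2 0 0 0;-1 0 0 3 0 0 0;-1 0 0 3 0 0 0;-1 0 0 2.5 0 0 0"
}}

```text
clock: 16.83
eef_pos: [480.2, -53.3, 147.6]
tool_rot: [3.142, -0.002, 2.884]
force: [0.5, 0.3, -0.1]
width: 0.2
gripper_force: 0.0
```

Emit:
{"api": "move_arm", "payload": {
  "targets": "-1 0 0 1.5 0 0 0;-1 0 0 0.8 0 0 0;-1 0 0 0 0 0 0;-1 0 0 0 0 0 0;-1 0 0 0 0 0 0"
}}

```text
clock: 17.25
eef_pos: [481.3, -53.4, 126.8]
tool_rot: [3.141, 0.0, 2.884]
force: [-0.5, -0.1, 0.4]
width: 0.0
gripper_force: 0.0
```

```bash
python3 - <<'E'
from h import *
print(case(),read_state()['force'],read_state()['tool_rot']);lidfit()
E
```

```text
[-59.2   0.  126.8] [-0.4653947  -0.07135863  0.39162629] [3.14117178e+00 2.21321594e-04 2.88375474e+00]
lid [(np.float64(1.09), np.float64(657.2), np.int64(6420)), (np.float64(-0.04), np.float64(1101.5), np.int64(10507))]
```

Emit:
{"api": "move_arm", "payload": {
  "targets": "-1 0 0 0.4 0 0 0;-1 0 0 0.4 0 0 0;-1 0 0 0.3 0 0 0;-1 0 0 0 0 0 0"
}}

```text
clock: 17.68
eef_pos: [479.9, -53.3, 114.3]
tool_rot: [-3.141, -0.003, 2.884]
force: [0.2, 0.2, 0.3]
width: 0.0
gripper_force: 0.0
```

Emit:
{"api": "move_arm", "payload": {
  "targets": "-1 0 0 0.2 0 0 0;-1 0 0 0.2 0 0 0;-1 0 0 0 0 0 0"
}}

```text
clock: 17.93
eef_pos: [480.2, -53.3, 110.5]
tool_rot: [-3.142, -0.002, 2.884]
force: [0.1, -0.4, -0.2]
width: 0.1
gripper_force: 0.0
```

Emit:
{"api": "move_arm", "payload": {
  "targets": "-1 0 0 0.2 0 0 0;-1 0 0 0.2 0 0 0;-1 0 0 0 0 0 0"
}}

```text
clock: 18.18
eef_pos: [480.2, -53.3, 106.5]
tool_rot: [-3.142, -0.002, 2.884]
force: [0.3, -0.6, -0.5]
width: -0.2
gripper_force: 0.0
```

Emit:
{"api": "move_arm", "payload": {
  "targets": "-1 0 0 0.1 0 0 0;-1 0 0 0.1 0 0 0;-1 0 0 0 0 0 0"
}}

```text
clock: 18.43
eef_pos: [480.3, -53.4, 104.7]
tool_rot: [-3.142, -0.002, 2.884]
force: [-0.4, -0.5, 0.9]
width: 0.1
gripper_force: 0.0
```

Emit:
{"api": "move_arm", "payload": {
  "targets": "-1 0 0 0.1 0 0 0;-1 0 0 0 0 0 0"
}}

```text
clock: 18.6
eef_pos: [480.3, -53.3, 103.7]
tool_rot: [3.142, -0.002, 2.884]
force: [-0.7, 0.2, -0.1]
width: 0.1
gripper_force: 0.0
```

Emit:
{"api": "move_arm", "payload": {
  "targets": "-1 0 0 0.1 0 0 0;-1 0 0 0 0 0 0"
}}

```text
clock: 18.77
eef_pos: [480.4, -53.3, 102.9]
tool_rot: [3.142, -0.002, 2.884]
force: [-0.5, 1.2, 3.5]
width: 0.2
gripper_force: 1.7
```

Emit:
{"api": "move_arm", "payload": {
  "targets": "-1 0 0 0.1 0 0 0;-1 0 0 0 0 0 0"
}}

```text
clock: 18.93
eef_pos: [480.4, -53.3, 102.0]
tool_rot: [3.141, -0.002, 2.884]
force: [-0.8, -0.5, 4.0]
width: -0.1
gripper_force: 2.1
```

Emit:
{"api": "move_arm", "payload": {
  "targets": "-1 0 0 0.1 0 0 0;-1 0 0 0 0 0 0"
}}

```text
clock: 19.1
eef_pos: [480.3, -53.3, 101.0]
tool_rot: [3.141, -0.002, 2.884]
force: [-0.4, -0.1, 4.3]
width: -0.0
gripper_force: 2.4
```

Emit:
{"api": "move_arm", "payload": {
  "targets": "-1 0 0 0.05 0 0 0;-1 0 0 0 0 0 0"
}}

```text
clock: 19.27
eef_pos: [480.3, -53.3, 100.6]
tool_rot: [3.141, -0.002, 2.884]
force: [-1.1, -0.3, 6.0]
width: 0.1
gripper_force: 3.0
```

Emit:
{"api": "move_arm", "payload": {
  "targets": "-1 0 0 0.05 0 0 0;-1 0 0 0 0 0 0"
}}

```text
clock: 19.43
eef_pos: [480.3, -53.3, 100.2]
tool_rot: [3.141, -0.002, 2.884]
force: [-1.8, 0.8, 6.5]
width: -0.1
gripper_force: 3.3
```

Emit:
{"api": "move_arm", "payload": {
  "targets": "-1 0 0 0.05 0 0 0;-1 0 0 0 0 0 0"
}}

```text
clock: 19.6
eef_pos: [480.3, -53.3, 99.7]
tool_rot: [3.141, -0.002, 2.884]
force: [-0.8, -0.7, 7.0]
width: -0.2
gripper_force: 3.5
```

Emit:
{"api": "move_arm", "payload": {
  "targets": "-1 0 0 0.05 0 0 0;-1 0 0 0 0 0 0"
}}

```text
clock: 19.77
eef_pos: [480.3, -53.3, 99.2]
tool_rot: [3.141, -0.002, 2.884]
force: [-1.3, 0.4, 6.2]
width: -0.3
gripper_force: 3.7
```

Emit:
{"api": "move_arm", "payload": {
  "targets": "-1 0 0 0.05 0 0 0;-1 0 0 0 0 0 0"
}}

```text
clock: 19.93
eef_pos: [480.3, -53.3, 98.8]
tool_rot: [3.141, -0.002, 2.884]
force: [-1.5, 0.8, 7.8]
width: 0.0
gripper_force: 3.9
```

Emit:
{"api": "move_arm", "payload": {
  "targets": "-1 0 0 0.05 0 0 0;-1 0 0 0 0 0 0"
}}

```text
clock: 20.1
eef_pos: [480.3, -53.3, 98.3]
tool_rot: [3.141, -0.002, 2.884]
force: [-2.3, 0.7, 8.0]
width: 0.4
gripper_force: 4.1
```

Emit:
{"api": "move_arm", "payload": {
  "targets": "-1 0 0 0.05 0 0 0;-1 0 0 0 0 0 0"
}}

```text
clock: 20.27
eef_pos: [480.3, -53.3, 97.8]
tool_rot: [3.141, -0.002, 2.884]
force: [-2.4, 0.3, 7.9]
width: -0.3
gripper_force: 4.2
```

Emit:
{"api": "move_arm", "payload": {
  "targets": "-1 0 0 0.05 0 0 0;-1 0 0 0 0 0 0"
}}

```text
clock: 20.43
eef_pos: [480.3, -53.3, 97.4]
tool_rot: [3.141, -0.002, 2.884]
force: [-2.2, -0.3, 9.4]
width: 0.4
gripper_force: 4.4
```

Emit:
{"api": "move_arm", "payload": {
  "targets": "-1 0 0 0.05 0 0 0;-1 0 0 0 0 0 0"
}}

```text
clock: 20.6
eef_pos: [480.3, -53.3, 96.9]
tool_rot: [3.141, -0.002, 2.884]
force: [-1.7, 0.0, 9.0]
width: 0.5
gripper_force: 4.7
```

Emit:
{"api": "move_arm", "payload": {
  "targets": "-1 0 0 0.05 0 0 0;-1 0 0 0 0 0 0"
}}

```text
clock: 20.77
eef_pos: [480.3, -53.3, 96.4]
tool_rot: [3.141, -0.002, 2.884]
force: [-2.8, 0.4, 8.9]
width: -0.1
gripper_force: 4.8
```

Emit:
{"api": "move_arm", "payload": {
  "targets": "-1 0 0 0.05 0 0 0;-1 0 0 0 0 0 0"
}}

```text
clock: 20.93
eef_pos: [480.3, -53.3, 95.9]
tool_rot: [3.141, -0.002, 2.884]
force: [-2.0, -0.5, 9.1]
width: 0.1
gripper_force: 4.4
```

Emit:
{"api": "move_arm", "payload": {
  "targets": "-1 0 0 0.05 0 0 0;-1 0 0 0 0 0 0"
}}

```text
clock: 21.1
eef_pos: [480.3, -53.3, 95.3]
tool_rot: [3.141, -0.002, 2.884]
force: [-2.6, 0.0, 8.5]
width: -0.1
gripper_force: 4.3
```

Emit:
{"api": "move_arm", "payload": {
  "targets": "-1 0 0 0.05 0 0 0;-1 0 0 0 0 0 0"
}}

```text
clock: 21.27
eef_pos: [480.2, -53.3, 94.8]
tool_rot: [3.141, -0.002, 2.884]
force: [-1.8, 0.3, 7.9]
width: -0.4
gripper_force: 4.2
```

Emit:
{"api": "move_arm", "payload": {
  "targets": "-1 0 0 0.05 0 0 0;-1 0 0 0 0 0 0"
}}

```text
clock: 21.43
eef_pos: [480.3, -53.3, 94.3]
tool_rot: [3.141, -0.002, 2.884]
force: [-1.9, 0.2, 7.7]
width: 0.4
gripper_force: 4.1
```

Emit:
{"api": "move_arm", "payload": {
  "targets": "-1 0 0 0.05 0 0 0;-1 0 0 0 0 0 0"
}}

```text
clock: 21.6
eef_pos: [480.3, -53.3, 93.8]
tool_rot: [3.141, -0.002, 2.884]
force: [-1.6, 0.4, 7.9]
width: 0.1
gripper_force: 4.1
```

Emit:
{"api": "move_arm", "payload": {
  "targets": "-1 0 0 0.05 0 0 0;-1 0 0 0 0 0 0"
}}

```text
clock: 21.77
eef_pos: [480.3, -53.3, 93.3]
tool_rot: [3.141, -0.002, 2.884]
force: [-2.2, 0.1, 7.6]
width: -0.2
gripper_force: 4.2
```

Emit:
{"api": "move_arm", "payload": {
  "targets": "-1 0 0 0.05 0 0 0;-1 0 0 0 0 0 0"
}}

```text
clock: 21.93
eef_pos: [480.3, -53.3, 92.8]
tool_rot: [3.141, -0.002, 2.884]
force: [-1.6, -0.2, 7.2]
width: 0.2
gripper_force: 4.2
```

Emit:
{"api": "move_arm", "payload": {
  "targets": "-1 0 0 0.05 0 0 0;-1 0 0 0 0 0 0"
}}

```text
clock: 22.1
eef_pos: [480.3, -53.3, 92.3]
tool_rot: [3.141, -0.002, 2.884]
force: [-2.4, -0.2, 7.8]
width: -0.0
gripper_force: 4.2
```

Emit:
{"api": "move_arm", "payload": {
  "targets": "-1 0 0 0.05 0 0 0;-1 0 0 0 0 0 0"
}}

```text
clock: 22.27
eef_pos: [480.3, -53.3, 91.8]
tool_rot: [3.141, -0.002, 2.884]
force: [-1.4, 1.6, 8.2]
width: -0.0
gripper_force: 4.1
```

Emit:
{"api": "move_arm", "payload": {
  "targets": "-1 0 0 0.05 0 0 0;-1 0 0 0 0 0 0"
}}

```text
clock: 22.43
eef_pos: [480.3, -53.3, 91.3]
tool_rot: [3.141, -0.002, 2.884]
force: [-1.9, 1.3, 7.7]
width: 0.1
gripper_force: 4.0
```

Emit:
{"api": "move_arm", "payload": {
  "targets": "-1 0 0 0.05 0 0 0;-1 0 0 0 0 0 0"
}}

```text
clock: 22.6
eef_pos: [480.3, -53.3, 90.8]
tool_rot: [3.141, -0.002, 2.884]
force: [-0.7, 0.4, 7.6]
width: 0.0
gripper_force: 3.8
```

Emit:
{"api": "move_arm", "payload": {
  "targets": "-1 0 0 0.05 0 0 0;-1 0 0 0 0 0 0"
}}

```text
clock: 22.77
eef_pos: [480.3, -53.3, 90.3]
tool_rot: [3.141, -0.002, 2.884]
force: [-1.5, 0.2, 8.7]
width: 0.1
gripper_force: 4.5
```

Emit:
{"api": "move_arm", "payload": {
  "targets": "-1 0 0 0.05 0 0 0;-1 0 0 0 0 0 0"
}}

```text
clock: 22.93
eef_pos: [480.3, -53.3, 89.9]
tool_rot: [3.141, -0.001, 2.884]
force: [-1.9, 0.4, 9.4]
width: 0.2
gripper_force: 4.7
```

Emit:
{"api": "move_arm", "payload": {
  "targets": "-1 0 0 0.05 0 0 0;-1 0 0 0 0 0 0"
}}

```text
clock: 23.1
eef_pos: [480.4, -53.3, 89.4]
tool_rot: [3.141, -0.001, 2.884]
force: [-1.4, -0.3, 9.9]
width: -0.1
gripper_force: 4.9
```

Emit:
{"api": "move_arm", "payload": {
  "targets": "-1 0 0 0.05 0 0 0;-1 0 0 0 0 0 0"
}}

```text
clock: 23.27
eef_pos: [480.4, -53.3, 89.3]
tool_rot: [3.141, -0.001, 2.884]
force: [-2.2, 0.2, 13.9]
width: -0.2
gripper_force: 7.0
```

The force climbs steeply, which is the hard stop, so the catch should have snapped about 1 mm earlier. I'll back off slowly and watch whether the lid follows.

Emit:
{"api": "move_arm", "payload": {
  "targets": "-1 0 0 -0.1 0 0 0;-1 0 0 0 0 0 0"
}}

```text
clock: 23.43
eef_pos: [480.4, -53.3, 90.1]
tool_rot: [3.141, -0.001, 2.884]
force: [-2.1, -0.4, 10.4]
width: -0.1
gripper_force: 5.0
```

Emit:
{"api": "move_arm", "payload": {
  "targets": "-1 0 0 -0.1 0 0 0;-1 0 0 0 0 0 0"
}}

```text
clock: 23.6
eef_pos: [480.4, -53.3, 90.6]
tool_rot: [3.141, -0.001, 2.884]
force: [-1.7, 0.2, 4.4]
width: 0.2
gripper_force: 2.3
```

Emit:
{"api": "move_arm", "payload": {
  "targets": "-1 0 0 -0.1 0 0 0;-1 0 0 0 0 0 0"
}}

```text
clock: 23.77
eef_pos: [480.4, -53.3, 91.2]
tool_rot: [3.142, -0.002, 2.884]
force: [1.0, -0.1, 0.4]
width: -0.1
gripper_force: 0.0
```

Emit:
{"api": "move_arm", "payload": {
  "targets": "-1 0 0 -0.1 0 0 0;-1 0 0 0 0 0 0"
}}

```text
clock: 23.93
eef_pos: [480.3, -53.4, 92.2]
tool_rot: [-3.142, -0.002, 2.884]
force: [0.4, -0.9, 0.6]
width: -0.2
gripper_force: 0.0
```

The force is zero at 91 mm, so the lid stays down by itself and is latched. I'll retreat and check.

Emit:
{"api": "move_arm", "payload": {
  "targets": "-1 0 0 -1 0 0 0;-1 0 0 -3 0 0 0;-1 0 0 -3.5 0 0 0;-1 0 0 -3.5 0 0 0;-1 0 0 -3.5 0 0 0"
}}

```text
clock: 24.35
eef_pos: [480.1, -53.4, 239.5]
tool_rot: [-3.142, -0.002, 2.884]
force: [1.1, -0.2, -0.5]
width: 0.2
gripper_force: 0.0
```

Emit:
{"api": "move_arm", "payload": {
  "targets": "-1 0 0 -1 0 0 0;-1 0 0 0 0 0 0;-1 0 0 0 0 0 0;-1 0 0 0 0 0 0;-1 0 0 0 0 0 0"
}}

```text
clock: 24.77
eef_pos: [479.5, -53.3, 246.1]
tool_rot: [-3.141, -0.005, 2.884]
force: [-0.7, 0.6, -0.2]
width: 0.1
gripper_force: 0.0
```

```bash
python3 - <<'E'
from h import *
print(case(),read_state()['force']);lidfit()
E
```

```text
[-60.9  -0.3 246.1] [-0.66949085  0.59534996 -0.23954732]
lid [(np.float64(1.18), np.float64(565.5), np.int64(6075)), (np.float64(-0.11), np.float64(1109.1), np.int64(11579))]
```

```bash
python3 -c "
from cell import order
print(order.finish_job())"
```

```text
the job is handed in; nothing more can be done
None
```

The large weight stands upright in its well and the lid is latched shut: it stayed down with no force on it once I let go. Force on the lid read at most about 14 N, and the job was handed in at about 25 s.

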